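# Lay out the clock wheels in order of size

### The job

Set the four brass clock wheels lying on the green mat out on the wooden layout board in order of size (not the spares in the tin), one centred on each blue felt pad, lying flat with the hub up: the smallest on the pad next to the red block, then the next larger, and so on to the largest at the far end. Let go of them all, and leave the amber oil bottle standing where it is.

Things in the scene. Friction and masses are not known exactly. Their poses are not given: they have to be found in the camera images.
- wheel_20: smallest of the four loose brass clock wheels: a spoked, toothed wheel 40 mm across the teeth and 5 mm thick, lying flat, with a round brass hub 16 mm in diameter standing up at its centre to 38 mm above the underside (above that a thin steel pivot, 5 mm diameter, to 45 mm); 35 to 70 g. It is lifted by the hub. Origin: centre of the underside; z points up along the hub
- wheel_26: second smallest of the four loose brass clock wheels: a spoked, toothed wheel 52 mm across the teeth and 5 mm thick, lying flat, with a round brass hub 16 mm in diameter standing up at its centre to 38 mm above the underside (above that a thin steel pivot, 5 mm diameter, to 45 mm); 50 to 100 g. It is lifted by the hub. Origin: centre of the underside; z points up along the hub
- wheel_32: second largest of the four loose brass clock wheels: a spoked, toothed wheel 64 mm across the teeth and 5 mm thick, lying flat, with a round brass hub 16 mm in diameter standing up at its centre to 38 mm above the underside (above that a thin steel pivot, 5 mm diameter, to 45 mm); 70 to 140 g. It is lifted by the hub. Origin: centre of the underside; z points up along the hub
- wheel_38: largest of the four loose brass clock wheels: a spoked, toothed wheel 76 mm across the teeth and 5 mm thick, lying flat, with a round brass hub 16 mm in diameter standing up at its centre to 38 mm above the underside (above that a thin steel pivot, 5 mm diameter, to 45 mm); 100 to 200 g. It is lifted by the hub. Origin: centre of the underside; z points up along the hub
- pad1: one of four equal round blue felt pads in a straight row, 90 mm apart, on a pale wooden layout board (80 x 460 mm, 12 mm thick, fixed); this one is number 1 along the row counted always from the same end of the board (an end pad of the row), whichever end the red block is at. Fixed, 56 mm in diameter, 3 mm thick. Origin: centre of its underside, on the board's top (12 mm above the table), so its top is 3 mm higher; the row runs along its own y axis
- pad2: one of four equal round blue felt pads in a straight row, 90 mm apart, on a pale wooden layout board (80 x 460 mm, 12 mm thick, fixed); this one is number 2 along the row counted always from the same end of the board, whichever end the red block is at. Fixed, 56 mm in diameter, 3 mm thick. Origin: centre of its underside, on the board's top (12 mm above the table), so its top is 3 mm higher; the row runs along its own y axis
- pad3: one of four equal round blue felt pads in a straight row, 90 mm apart, on a pale wooden layout board (80 x 460 mm, 12 mm thick, fixed); this one is number 3 along the row counted always from the same end of the board, whichever end the red block is at. Fixed, 56 mm in diameter, 3 mm thick. Origin: centre of its underside, on the board's top (12 mm above the table), so its top is 3 mm higher; the row runs along its own y axis
- pad4: one of four equal round blue felt pads in a straight row, 90 mm apart, on a pale wooden layout board (80 x 460 mm, 12 mm thick, fixed); this one is number 4 along the row counted always from the same end of the board (the other end pad of the row), whichever end the red block is at. Fixed, 56 mm in diameter, 3 mm thick. Origin: centre of its underside, on the board's top (12 mm above the table), so its top is 3 mm higher; the row runs along its own y axis
- red_block: red block 60 x 20 mm, 14 mm high, fixed on one end of the layout board, 70 mm beyond the nearest end pad; it marks the end where the order starts (a dark wooden block of the same size is at the other end). Origin: centre of its underside, on the board's top
- oil_bottle: small amber glass oil bottle with black cap, loose, 32 mm in diameter, 48 mm high, standing among the wheels; 50 g. Not to be disturbed. Origin: centre of its underside; z points up
Mind the look-alikes: they are no part of the job. Leave any pink, purple or turquoise look-alike of the wheel_20 alone.

How it is judged (in metres and radians):
At the end, for the whole second after the job is handed in: Each wheel lies flat (within 0.1 rad) on its own pad, its centre within 12 mm of the pad's centre, in order of size with the smallest next to the red block and the largest at the other end; all released and at rest; the oil bottle upright (within 0.2 rad) and within 25 mm of where it stood (((horizontal distance between red_block and pad1 below 0.15 m and horizontal distance between wheel_20 and pad1 below 0.012 m and z of wheel_20 in the frame of pad1 between 0 and 0.007 m and horizontal distance between wheel_26 and pad2 below 0.012 m and z of wheel_26 in the frame of pad2 between 0 and 0.007 m and horizontal distance between wheel_32 and pad3 below 0.012 m and z of wheel_32 in the frame of pad3 between 0 and 0.007 m and horizontal distance between wheel_38 and pad4 below 0.012 m and z of wheel_38 in the frame of pad4 between 0 and 0.007 m) or (horizontal distance between red_block and pad4 below 0.15 m and horizontal distance between wheel_20 and pad4 below 0.012 m and z of wheel_20 in the frame of pad4 between 0 and 0.007 m and horizontal distance between wheel_26 and pad3 below 0.012 m and z of wheel_26 in the frame of pad3 between 0 and 0.007 m and horizontal distance between wheel_32 and pad2 below 0.012 m and z of wheel_32 in the frame of pad2 between 0 and 0.007 m and horizontal distance between wheel_38 and pad1 below 0.012 m and z of wheel_38 in the frame of pad1 between 0 and 0.007 m)) and angle between each of wheel_20, wheel_26, wheel_32, wheel_38's own z axis and vertical below 0.1 rad and linear speed of each of wheel_20, wheel_26, wheel_32, wheel_38 below 0.02 m/s and angular speed of each of wheel_20, wheel_26, wheel_32, wheel_38 below 0.2 rad/s and contact force between each of wheel_20, wheel_26, wheel_32, wheel_38 and the fingers below 0.05 N and distance of oil_bottle from where it was at the start of the episode below 0.025 m and angle between oil_bottle's own z axis and vertical below 0.2 rad); the robot touches nothing.
It fails at once if the oil bottle is knocked over or pushed away (tilted beyond 0.5 rad or moved more than 25 mm) (angle between oil_bottle's own z axis and vertical above 0.5 rad or distance of oil_bottle from where it was at the start of the episode above 0.025 m).
It also fails if it takes over 86 s, if anything falls off the work surface, if the arm or the gripper's body presses on something with over 40 N, if the wrist force passes 120 N, or if a joint passes its speed limit or range.

### The arm

A 6-joint arm with a two-finger parallel gripper is mounted at the origin on the work surface. World frame = base frame: x ahead of the robot, y to its left, z up, the work surface at z = 0. Lengths are in m, angles in degrees, forces in N, time in s.
With the tool pointing down it reaches from about 0.3 to 0.75 m from the base axis. Payload 8.5 kg.
Tool frame: the origin (TCP) lies between the finger pads; the fingertips stand env.finger_overhang ahead of it and the grasp point (between the pads) lies 2 mm behind it (env.finger_overhang is the distance from the TCP to the fingertips, in m); z points along the fingers, y is the line along which they close (so a half turn about z gives the same grasp; the last joint's range is limited). The gripper opens to 85 mm and grips with 20 to 120 N. Pads are 22 mm wide; open, the fingers measure 114 mm over their backs; the gripper's body (76 mm by 85 mm) begins 54 mm behind the grasp point. The pads swing forward as they close: fully open they stand 13 mm farther back than shut.
Start: joints at [63.467, 21.807, 74.336, -0, 83.858, -12.336], TCP at [0.135, 0.533, 0.248] pointing down, gripper open.
Joint ranges: [-178.18, 178.18], [-50.72, 133.34], [12.68, 142.11], [-81.47, 261.47], [9.98, 163.14], [-165.26, 165.26]. Speed limits (degrees/s): [136.94, 136.94, 180, 180, 180, 180].

### API

Orientations are given as a 3x3 rotation matrix whose columns are the frame's x, y, z axes.
In Python, from rig import env gives the robot as it stands. The module is installed in compiled form; this text tells all that it offers.
- The arm moves only by the tool jog_arm, never from a script. Its arguments are lists of equal length, an entry for each row: "hand": the finger opening in m, from 0 to 0.0854; "travel": the shift along the world's x, y, z in m, a list of three; "yaw": the turn about the world's z in rad. A call has exactly 5 rows; each row shifts and turns the commanded pose from where the row before left it; what a row does not reach is not made up. A row lasts 1/8 s, in which the tool goes at most 62.5 mm and 10.7 degrees, less where a joint would pass 70% of its speed; a pose out of reach is approached as far as the arm can. A call is refused whole if a number of a shift passes 0.0625 or a number of a turn 0.188, either way. A call with a gripper value outside its range is refused whole. The fingers move at their own pace and stop on an object; "grip_force" is the grip in N (left out, the last holds). Time passes only in rows, so rows that do not move let the fingers close, or fill a call up. It gives the time, the measured TCP pose, the force, the opening and the grip force at its end, in the units of the state.
- env.observe(): the state, without advancing time (a new reading comes with each control period).
- env.get_image(name): name is "scene" or "top" or "wrist"; returns the picture (420x560x3 uint8, red, green, blue); there is no depth.
- env.calibration(name): a dict with "fx", "fy", "cx", "cy" (pixels), "position" and "rotation" of the camera in the world; the wrist camera has in their place "hand_eye" (4x4, takes a point from camera to tool coordinates, whose origin is the TCP and whose axes are the flange's). Camera axes: x right, y down, z forward; pixel columns grow to the right and rows downward; lengths in m; the calibration is good to about 2 mm. The wrist camera is an equidistant fisheye: a pixel r from the principal point sees the ray r / f radians off the axis. A picture is of the moment at which its call begins: read the wrist's pose just before it. calibration takes no time and is no camera call.
- env.close_job(): hands the job in; it is judged then, once.
The state is a dict: "time_s": time; "q": joint angles; "qvel": joint speeds; "joint_efforts": joint torques, N m; "position": TCP position; "tool_rot": TCP orientation; "ft_force": force on the tool from outside, world axes, zero at the start; "wrist_torque": the same for the moment, N m; "grip_width": finger opening in m; "gripper_force": force on a finger pad.
Only numpy, scipy, OpenCV 4.12 (cv2) and the standard library are available. Lean on these libraries where they do the work, as an engineer would, in place of code of your own. Each camera call takes 0.05 s, during which the arm holds its last target. There are 200 camera calls.

## Working session

There is one attempt and no reset: what is moved stays moved. The work goes in short steps, Python scripts to look and compute and a tool call to move; the robot and the scene stay as the last step left them, time stands still between calls to the robot, and variables do not carry over. Pictures are saved under pics/ and viewed, at most 14 in all, crops included, and the job is handed in when it is done.

Besides the shell and the picture viewer there is one more tool, called after ">>>" as name(argument=value, ...), one argument or row to a line, values as JSON. jog_arm: Moves the arm, as the interface text tells. Its arguments: {"type":"object","properties":{"hand":{"type":"array"},"travel":{"type":"array"},"yaw":{"type":"array"},"grip_force":{"type":"number"}},"required":["hand","travel","yaw"]}

```bash
mkdir -p pics; python3 - <<'E'
from rig import env
import cv2
s=env.observe();print(s['position'],s['tool_rot'],s['time_s'],s['grip_width'],env.finger_overhang)
for n in("top","scene"):
    cv2.imwrite(f'pics/{n}0.png',env.get_image(n)[:,:,::-1]);c=env.calibration(n);print(c)
E
```

```text
[0.13479338 0.53295009 0.24769621] [[-9.69444051e-01  2.45311614e-01 -6.66729794e-04]
 [ 2.45312306e-01  9.69443214e-01 -1.31436279e-03]
 [ 3.23928216e-04 -1.43775821e-03 -9.99998914e-01]] 0.0 0.08557187079958313 0.017
{'fx': 531.0035661574899, 'fy': 531.0035661574899, 'cx': 271.2632630756431, 'cy': 208.29998853119488, 'position': array([0.38517852, 0.01110205, 1.10791896]), 'rotation': array([[ 0.00702045, -0.98942527,  0.14487357],
       [-0.99992505, -0.00839927, -0.00890796],
       [ 0.0100306 , -0.14480017, -0.98941008]])}
{'fx': 505.6055742238231, 'fy': 505.6055742238231, 'cx': 275.438458335206, 'cy': 210.193769413862, 'position': array([1.31774029, 0.43309464, 0.66063993]), 'rotation': array([[-0.46483478,  0.50744   , -0.72555721],
       [ 0.88537543,  0.27217869, -0.3768675 ],
       [ 0.00624357, -0.81757165, -0.57579303]])}
```

View pics/top0.png

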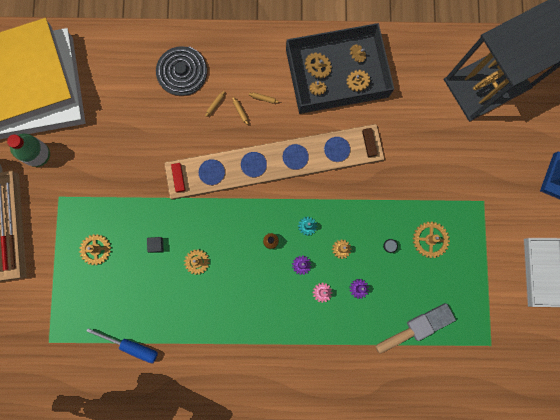

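View pics/scene0.png

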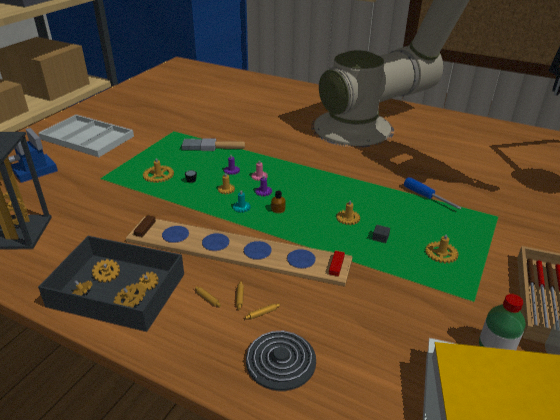

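The top view shows the red block at the left (177,178), so the small wheel goes on the pad at (212,172). The mat wheels by apparent size are: 20 at (342,249), 26 at (197,262), 32 at (95,249) and 38 at (432,239). The bottle is at (271,241).

```bash
cat >h.py <<'E'
import numpy as np,cv2
from rig import env
def ground(uv,z,c):
    uv=np.atleast_2d(uv).astype(float)
    d=np.c_[(uv[:,0]-c['cx'])/c['fx'],(uv[:,1]-c['cy'])/c['fy'],np.ones(len(uv))]@c['rotation'].T
    return c['position']+d*((z-c['position'][2])/d[:,2])[:,None]
def blob(mask,uv,r):
    m=np.zeros_like(mask);cv2.circle(m,uv,r,255,-1);m&=mask
    n,l,s,ce=cv2.connectedComponentsWithStats(m);k=1+s[1:,4].argmax()
    return cv2.findContours((l==k).astype(np.uint8),0,cv2.CHAIN_APPROX_NONE)[0][0][:,0]
E
python3 - <<'E'
from h import *
im=cv2.imread('pics/top0.png');c=env.calibration('top');h=cv2.cvtColor(im,cv2.COLOR_BGR2HSV)
br=cv2.inRange(h,(8,60,60),(32,255,255));bl=cv2.inRange(h,(105,80,50),(128,255,255))
for n,uv,r in(('20',(342,249),18),('26',(197,262),20),('32',(95,249),22),('38',(432,239),24)):
    P=ground(blob(br,uv,r),.005,c)[:,:2].astype(np.float32);print(n,cv2.minEnclosingCircle(P), (P.min(0)+P.max(0))/2, np.ptp(P,0))
Q=[]
for uv in((212,172),(254,164),(295,156),(337,149)):
    P=ground(blob(bl,uv,20),.015,c)[:,:2].astype(np.float32);e=cv2.minEnclosingCircle(P);print('pad',e);Q.append(e[0])
print(np.linalg.norm(np.diff(Q,axis=0),axis=1))
for n,uv,z in(('red',(178,177),.026),('bottle',(271,241),.048),('purple',(302,265),.03),('turq',(308,226),.03),('black',(391,246),.03),('blk',(154,245),.02)):print(n,ground(uv,z,c)[0,:2])
E
```

```text
20 ((0.46319472789764404, -0.14528346061706543), 0.01974230632185936) [ 0.46247864 -0.14445752] [0.03746676 0.03758772]
26 ((0.43445125222206116, 0.1550186276435852), 0.026152804493904114) [0.43333256 0.15581948] [0.0494135  0.04983477]
32 ((0.45808181166648865, 0.3661103844642639), 0.03226817399263382) [0.4585482  0.36608154] [0.06204295 0.06389502]
38 ((0.4839214086532593, -0.3323860466480255), 0.038191042840480804) [ 0.48385173 -0.33268452] [0.07327619 0.07550862]
pad ((0.6218374967575073, 0.1278153359889984), 0.027056725695729256)
pad ((0.6391940712928772, 0.039576996117830276), 0.02696024440228939)
pad ((0.6563126444816589, -0.048100993037223816), 0.027171503752470016)
pad ((0.6735004782676697, -0.13621866703033447), 0.027075814083218575)
[0.08992917 0.08933351 0.08977832]
red [0.60754629 0.19520621]
bottle [0.47429652 0.00162174]
purple [ 0.42771408 -0.06154487]
turq [ 0.50710086 -0.07391952]
black [ 0.46753822 -0.24283899]
blk [0.46657388 0.24063526]
```

>>> jog_arm(
  hand=[0.05, 0.05, 0.05, 0.05, 0.05],
  travel=[
    [0.06, -0.032, -0.024],
    [0.06, -0.032, -0.024],
    [0.06, -0.032, -0.024],
    [0.06, -0.032, -0.024],
    [0.06, -0.032, -0.024],
  ],
  yaw=[0, 0, 0, 0, 0],
  grip_force=40,
)

```text
time_s: 0.72
position: [0.3964, 0.3933, 0.1435]
tool_rot: [[-0.969, 0.245, -0.0], [0.245, 0.969, -0.0], [0.0, -0.0, -1.0]]
ft_force: [1.5, 1.3, 0.1]
grip_width: 0.0502
gripper_force: 0.0
```

>>> jog_arm(
  hand=[0.05, 0.05, 0.05, 0.05, 0.05],
  travel=[
    [0.023, -0.007, -0.008],
    [0, 0, 0],
    [0, 0, 0],
    [0, 0, 0],
    [0, 0, 0],
  ],
  yaw=[0, 0, 0, 0, 0],
)

```text
time_s: 1.35
position: [0.4172, 0.3881, 0.1368]
tool_rot: [[-0.97, 0.244, 0.0], [0.244, 0.97, 0.0], [-0.0, 0.0, -1.0]]
ft_force: [-0.3, -0.8, 0.2]
grip_width: 0.0501
gripper_force: 0.0
```

```bash
cat >>h.py <<'E'
def wproj(p,s,c):
    T=np.linalg.inv(c['hand_eye']); q=T[:3,:3]@(s['tool_rot'].T@(np.array(p)-s['position']))+T[:3,3]
    r=np.hypot(q[0],q[1]);th=np.arctan2(r,q[2]);return c['cx']+c['fx']*th*q[0]/r,c['cy']+c['fy']*th*q[1]/r
def wlook(name,pts):
    s=env.observe();im=env.get_image('wrist')[:,:,::-1].copy();c=env.calibration('wrist');print(s['position'].round(4))
    for p in pts:
        u=wproj(p,s,c);print(p,np.round(u,1))
        cv2.circle(im,(int(round(u[0])),int(round(u[1]))),2,(0,0,255),-1)
    cv2.imwrite('pics/'+name+'.png',im)
E
python3 -c "
from h import *
wlook('w32',[(.458,.366,.045),(.458,.366,.005),(.49,.366,.005),(.426,.366,.005),(.458,.398,.005),(.458,.334,.005)])"
```

```text
[0.4172 0.3881 0.1368]
(0.458, 0.366, 0.045) [268.9 279.5]
(0.458, 0.366, 0.005) [270.9 257.6]
(0.49, 0.366, 0.005) [280.  288.2]
(0.426, 0.366, 0.005) [261.1 224.1]
(0.458, 0.398, 0.005) [306.5 249.4]
(0.458, 0.334, 0.005) [236.2 265.2]
```

View pics/w32.png

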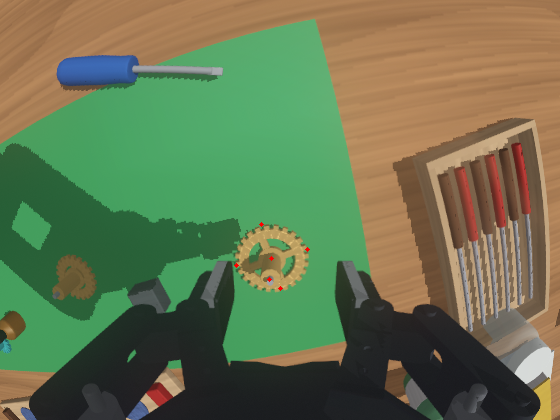

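The wrist view shows wheel_32 around (271,258), and my projected points lie on its rim and hub to about 1 mm. Moves fall slightly short, so I use the feedback.

>>> jog_arm(
  hand=[0.05, 0.05, 0.05, 0.05, 0.05],
  travel=[
    [0.021, -0.011, -0.01],
    [0.02, -0.011, -0.02],
    [0, 0, -0.025],
    [0, 0, -0.02],
    [0, 0, 0],
  ],
  yaw=[0, 0, 0, 0, 0],
)

```text
time_s: 2.02
position: [0.4591, 0.3641, 0.0588]
tool_rot: [[-0.969, 0.247, -0.004], [0.247, 0.969, -0.002], [0.003, -0.003, -1.0]]
ft_force: [-0.4, -0.5, 0.1]
grip_width: 0.0498
gripper_force: 0.0
```

>>> jog_arm(
  hand=[0.05, 0.05, 0.014, 0.01, 0.01],
  travel=[
    [-0.001, 0.002, -0.015],
    [0, 0, -0.014],
    [0, 0, 0],
    [0, 0, 0],
    [0, 0, 0],
  ],
  yaw=[0, 0, 0, 0, 0],
)

```text
time_s: 2.65
position: [0.458, 0.3676, 0.0327]
tool_rot: [[-0.969, 0.245, 0.001], [0.245, 0.969, 0.0], [-0.001, 0.0, -1.0]]
ft_force: [-0.5, 0.0, -0.5]
grip_width: 0.0143
gripper_force: 39.0
```

>>> jog_arm(
  hand=[0.01, 0.01, 0.01, 0.01, 0.01],
  travel=[
    [0, 0, 0],
    [0, 0, 0.02],
    [0, 0, 0.03],
    [0, 0, 0.03],
    [0, 0, 0.01],
  ],
  yaw=[0, 0, 0, 0, 0],
)

```text
time_s: 3.28
position: [0.4583, 0.3678, 0.1239]
tool_rot: [[-0.969, 0.245, 0.003], [0.245, 0.969, 0.001], [-0.002, 0.002, -1.0]]
ft_force: [0.6, -0.1, -1.4]
grip_width: 0.0144
gripper_force: 39.1
```

>>> jog_arm(
  hand=[0.01, 0.01, 0.01, 0.01, 0.01],
  travel=[
    [0.01, -0.03, 0],
    [0.02, -0.042, 0],
    [0.02, -0.042, 0],
    [0.02, -0.042, 0],
    [0.02, -0.042, 0],
  ],
  yaw=[0, 0, 0, 0, 0],
)

```text
time_s: 3.9
position: [0.5481, 0.168, 0.1214]
tool_rot: [[-0.969, 0.245, -0.001], [0.245, 0.969, -0.0], [0.001, -0.0, -1.0]]
ft_force: [0.2, 0.5, -1.3]
grip_width: 0.0146
gripper_force: 39.2
```

>>> jog_arm(
  hand=[0.01, 0.01, 0.01, 0.01, 0.01],
  travel=[
    [0.02, -0.042, 0],
    [0.02, -0.042, 0],
    [0.02, -0.042, 0],
    [0.02, -0.042, 0],
    [0.02, -0.042, 0],
  ],
  yaw=[0, 0, 0, 0, 0],
)

```text
time_s: 4.53
position: [0.648, -0.0419, 0.1212]
tool_rot: [[-0.969, 0.245, -0.002], [0.245, 0.969, 0.001], [0.002, 0.0, -1.0]]
ft_force: [-0.0, 0.8, -1.0]
grip_width: 0.0147
gripper_force: 39.2
```

>>> jog_arm(
  hand=[0.01, 0.01, 0.01, 0.01, 0.01],
  travel=[
    [0, 0, 0],
    [0, 0, 0],
    [0, 0, 0],
    [0, 0, 0],
    [0, 0, 0],
  ],
  yaw=[0, 0, 0, 0, 0],
)

```text
time_s: 5.15
position: [0.6478, -0.0399, 0.1224]
tool_rot: [[-0.97, 0.245, 0.0], [0.245, 0.97, -0.0], [-0.0, -0.0, -1.0]]
ft_force: [0.8, 0.4, -2.1]
grip_width: 0.0144
gripper_force: 39.2
```

>>> jog_arm(
  hand=[0.01, 0.01, 0.01, 0.01, 0.01],
  travel=[
    [0.008, -0.008, 0],
    [0, 0, -0.03],
    [0, 0, -0.03],
    [0, 0, -0.005],
    [0, 0, 0],
  ],
  yaw=[0, 0, 0, 0, 0],
)

```text
time_s: 5.78
position: [0.6565, -0.0488, 0.0579]
tool_rot: [[-0.969, 0.245, 0.001], [0.245, 0.969, -0.0], [-0.001, -0.0, -1.0]]
ft_force: [-0.1, 0.9, -0.5]
grip_width: 0.0143
gripper_force: 39.2
```

```bash
python3 -c "
from h import *
wlook('p3',[(.656,-.048,.045),(.684,-.048,.015),(.656,-.02,.015),(.656,-.076,.015)])"
```

```text
[ 0.6565 -0.0488  0.0579]
(0.656, -0.048, 0.045) [285.3 274.9]
(0.684, -0.048, 0.015) [296.5 291.2]
(0.656, -0.02, 0.015) [333.1 238.9]
(0.656, -0.076, 0.015) [238.4 260.8]
```

View pics/p3.png

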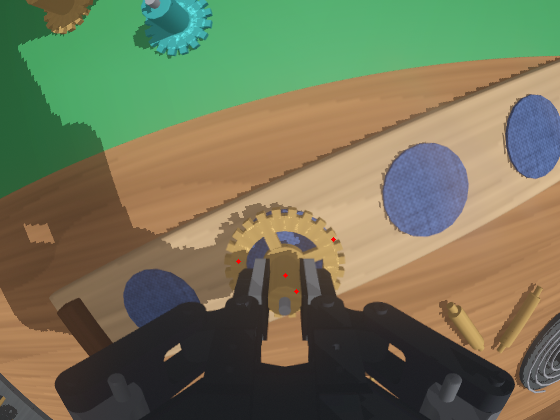

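Wheel_32 is held level at about (285,262), with the pad showing through its spokes, centred. I lower it by the last 9 mm and release.

>>> jog_arm(
  hand=[0.01, 0.01, 0.01, 0.05, 0.05],
  travel=[
    [0, 0, -0.005],
    [0, 0, -0.0045],
    [0, 0, 0],
    [0, 0, 0],
    [0, 0, 0],
  ],
  yaw=[0, 0, 0, 0, 0],
)

```text
time_s: 6.45
position: [0.656, -0.0485, 0.048]
tool_rot: [[-0.969, 0.245, 0.0], [0.245, 0.969, -0.0], [-0.0, -0.0, -1.0]]
ft_force: [0.3, -0.9, 0.1]
grip_width: 0.0492
gripper_force: 0.0
```

>>> jog_arm(
  hand=[0.05, 0.05, 0.05, 0.05, 0.05],
  travel=[
    [0, 0, 0],
    [0, 0, 0.03],
    [0, 0, 0.04],
    [0, 0, 0],
    [-0.02, -0.03, 0],
  ],
  yaw=[0, 0, 0, 0, 0],
)

```text
time_s: 7.08
position: [0.6361, -0.0774, 0.1174]
tool_rot: [[-0.97, 0.243, 0.0], [0.243, 0.97, 0.0], [-0.0, 0.0, -1.0]]
ft_force: [0.3, -0.3, -0.4]
grip_width: 0.0502
gripper_force: 0.0
```

>>> jog_arm(
  hand=[0.05, 0.05, 0.05, 0.05, 0.05],
  travel=[
    [-0.022, -0.037, 0],
    [-0.022, -0.037, 0],
    [-0.022, -0.037, 0],
    [-0.022, -0.037, 0],
    [-0.022, -0.037, 0],
  ],
  yaw=[0, 0, 0, 0, 0],
)

```text
time_s: 7.7
position: [0.5248, -0.2644, 0.117]
tool_rot: [[-0.969, 0.245, -0.001], [0.245, 0.969, 0.001], [0.001, 0.0, -1.0]]
ft_force: [0.6, -0.4, 0.8]
grip_width: 0.05
gripper_force: 0.0
```

>>> jog_arm(
  hand=[0.05, 0.05, 0.05, 0.05, 0.05],
  travel=[
    [-0.02, -0.035, 0],
    [-0.02, -0.035, 0],
    [0, 0, 0],
    [0, 0, -0.02],
    [0, 0, 0],
  ],
  yaw=[0, 0, 0, 0, 0],
)

```text
time_s: 8.32
position: [0.4856, -0.3321, 0.0963]
tool_rot: [[-0.97, 0.245, -0.003], [0.245, 0.97, 0.003], [0.003, 0.002, -1.0]]
ft_force: [-0.7, 0.4, -0.4]
grip_width: 0.0501
gripper_force: 0.0
```

>>> jog_arm(
  hand=[0.05, 0.05, 0.05, 0.01, 0.01],
  travel=[
    [-0.0015, 0, -0.03],
    [0, 0, -0.03],
    [0, 0, -0.004],
    [0, 0, 0],
    [0, 0, 0],
  ],
  yaw=[0, 0, 0, 0, 0],
  grip_force=60,
)

```text
time_s: 8.95
position: [0.485, -0.3338, 0.0352]
tool_rot: [[-0.97, 0.245, 0.002], [0.245, 0.97, -0.002], [-0.002, -0.001, -1.0]]
ft_force: [-2.2, 1.0, 15.8]
grip_width: 0.0143
gripper_force: 37.1
```

>>> jog_arm(
  hand=[0.01, 0.01, 0.01, 0.01, 0.01],
  travel=[
    [0, 0, 0],
    [0, 0, 0],
    [0, 0, 0.03],
    [0, 0, 0.03],
    [0, 0, 0.03],
  ],
  yaw=[0, 0, 0, 0, 0],
)

```text
time_s: 9.57
position: [0.4843, -0.3334, 0.1251]
tool_rot: [[-0.969, 0.245, 0.0], [0.245, 0.969, -0.0], [-0.0, -0.0, -1.0]]
ft_force: [0.6, -1.3, -2.3]
grip_width: 0.0136
gripper_force: 58.6
```

>>> jog_arm(
  hand=[0.01, 0.01, 0.01, 0.01, 0.01],
  travel=[
    [0.025, 0.025, 0],
    [0.032, 0.034, 0],
    [0.032, 0.034, 0],
    [0.032, 0.034, 0],
    [0.032, 0.034, 0],
  ],
  yaw=[0, 0, 0, 0, 0],
)

```text
time_s: 10.2
position: [0.6382, -0.1713, 0.1242]
tool_rot: [[-0.969, 0.245, 0.0], [0.245, 0.969, -0.0], [-0.0, -0.0, -1.0]]
ft_force: [0.5, 0.0, -1.0]
grip_width: 0.0134
gripper_force: 58.8
```

>>> jog_arm(
  hand=[0.01, 0.01, 0.01, 0.01, 0.01],
  travel=[
    [0.03, 0.03, 0],
    [0.005, 0.005, 0],
    [0, 0, -0.03],
    [0, 0, -0.025],
    [0, 0, 0],
  ],
  yaw=[0, 0, 0, 0, 0],
)

```text
time_s: 10.82
position: [0.6711, -0.1378, 0.0672]
tool_rot: [[-0.969, 0.246, -0.004], [0.246, 0.969, 0.001], [0.004, 0.0, -1.0]]
ft_force: [-0.6, -0.5, -1.6]
grip_width: 0.0135
gripper_force: 58.8
```

```bash
python3 -c "
from h import *
wlook('p4',[(.6735,-.136,.045),(.6945,-.136,.015),(.6735,-.108,.015),(.6735,-.164,.015)])"
```

```text
[ 0.6711 -0.1378  0.0672]
(0.6735, -0.136, 0.045) [288.4 271.2]
(0.6945, -0.136, 0.015) [295.9 278.5]
(0.6735, -0.108, 0.015) [333.4 237.7]
(0.6735, -0.164, 0.015) [243.2 258.7]
```

View pics/p4.png

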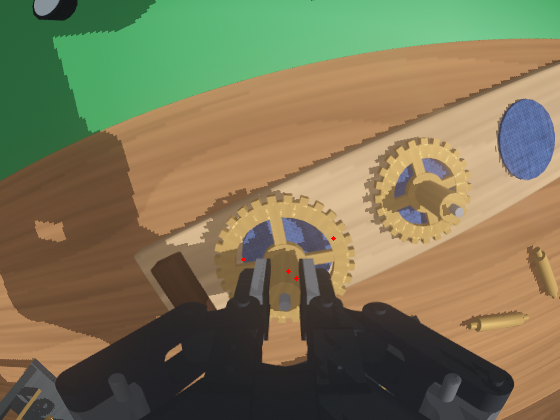

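Wheel_32 at (420,190) lies flat and centred on its pad; wheel_38 is held level above pad 4 at (285,250).

>>> jog_arm(
  hand=[0.01, 0.01, 0.01, 0.01, 0.01],
  travel=[
    [0.002, 0.0015, -0.005],
    [0, 0, -0.01],
    [0, 0, -0.003],
    [0, 0, 0],
    [0, 0, 0],
  ],
  yaw=[0, 0, 0, 0, 0],
)

```text
time_s: 11.5
position: [0.6745, -0.136, 0.0509]
tool_rot: [[-0.969, 0.245, 0.0], [0.245, 0.969, -0.0], [-0.0, -0.0, -1.0]]
ft_force: [-0.4, 0.6, -1.8]
grip_width: 0.0138
gripper_force: 59.0
```

No contact yet, so I lower it a little more and release.

>>> jog_arm(
  hand=[0.01, 0.01, 0.01, 0.05, 0.05],
  travel=[
    [0, 0, -0.002],
    [0, 0, 0],
    [0, 0, 0],
    [0, 0, 0],
    [0, 0, 0],
  ],
  yaw=[0, 0, 0, 0, 0],
)

```text
time_s: 12.12
position: [0.6745, -0.1361, 0.0488]
tool_rot: [[-0.969, 0.245, 0.0], [0.245, 0.969, -0.0], [-0.0, -0.0, -1.0]]
ft_force: [0.2, -0.1, 0.3]
grip_width: 0.0491
gripper_force: 0.0
```

>>> jog_arm(
  hand=[0.05, 0.05, 0.05, 0.05, 0.05],
  travel=[
    [0, 0, 0],
    [0, 0, 0.03],
    [0, 0, 0.04],
    [0, 0, 0],
    [-0.03, 0, 0],
  ],
  yaw=[0, 0, 0, 0, 0],
)

```text
time_s: 12.75
position: [0.6447, -0.1359, 0.1179]
tool_rot: [[-0.97, 0.245, 0.0], [0.245, 0.97, -0.0], [-0.0, -0.0, -1.0]]
ft_force: [0.0, -0.3, -0.3]
grip_width: 0.0498
gripper_force: 0.0
```

>>> jog_arm(
  hand=[0.045, 0.045, 0.045, 0.045, 0.045],
  travel=[
    [-0.045, -0.003, 0],
    [-0.045, -0.003, 0],
    [-0.045, -0.003, 0],
    [-0.045, 0, 0],
    [0, 0, 0],
  ],
  yaw=[0, 0, 0, 0, 0],
  grip_force=40,
)

```text
time_s: 13.38
position: [0.4618, -0.1444, 0.1183]
tool_rot: [[-0.969, 0.247, -0.003], [0.247, 0.969, 0.002], [0.003, 0.001, -1.0]]
ft_force: [0.5, -0.0, 0.2]
grip_width: 0.0452
gripper_force: 0.0
```

```bash
python3 -c "
from h import *
wlook('w20',[(.463,-.145,.045),(.463,-.145,.005),(.463,-.125,.005),(.443,-.145,.005),(.463,-.165,.005)])"
```

```text
[ 0.4618 -0.1444  0.1183]
(0.463, -0.145, 0.045) [283.5 235.1]
(0.463, -0.145, 0.005) [283.6 216.9]
(0.463, -0.125, 0.005) [308.7 210.8]
(0.443, -0.145, 0.005) [277.1 192.5]
(0.463, -0.165, 0.005) [258.8 222.9]
```

View pics/w20.png

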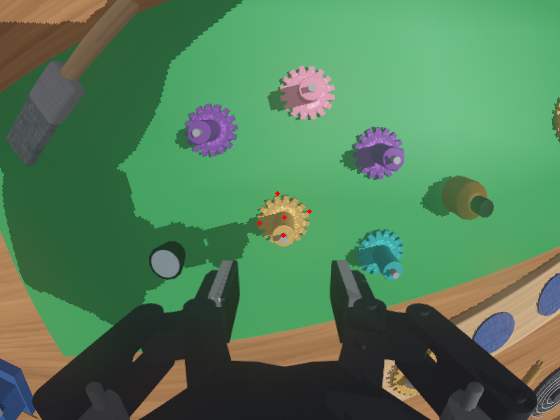

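Wheel_20 is at (284,220) with its hub tip at (283,238), about 1.5 mm farther in x than my estimate. The look-alikes' hubs are clear of the fingers.

>>> jog_arm(
  hand=[0.045, 0.045, 0.045, 0.045, 0.045],
  travel=[
    [0.0025, -0.0005, -0.03],
    [0, 0, -0.03],
    [0, 0, -0.025],
    [0, 0, 0],
    [0, 0, 0],
  ],
  yaw=[0, 0, 0, 0, 0],
)

```text
time_s: 14.05
position: [0.4678, -0.1457, 0.0343]
tool_rot: [[-0.97, 0.245, 0.001], [0.245, 0.97, -0.001], [-0.001, -0.0, -1.0]]
ft_force: [-0.1, 0.8, -0.1]
grip_width: 0.0448
gripper_force: 0.0
```

>>> jog_arm(
  hand=[0.01, 0.01, 0.01, 0.01, 0.01],
  travel=[
    [0, 0, 0],
    [0, 0, 0],
    [0, 0, 0],
    [0, 0, 0],
    [0, 0, 0],
  ],
  yaw=[0, 0, 0, 0, 0],
)

```text
time_s: 14.68
position: [0.4674, -0.1457, 0.0347]
tool_rot: [[-0.969, 0.245, 0.002], [0.245, 0.969, -0.001], [-0.002, -0.0, -1.0]]
ft_force: [-0.6, 0.6, 5.5]
grip_width: 0.0145
gripper_force: 38.9
```

>>> jog_arm(
  hand=[0.01, 0.01, 0.01, 0.01, 0.01],
  travel=[
    [0, 0, 0.03],
    [0, 0, 0.035],
    [0, 0, 0.035],
    [0, 0, 0],
    [0, 0, 0],
  ],
  yaw=[0, 0, 0, 0, 0],
)

```text
time_s: 15.3
position: [0.4665, -0.1453, 0.1333]
tool_rot: [[-0.969, 0.245, -0.001], [0.245, 0.969, 0.0], [0.001, 0.0, -1.0]]
ft_force: [0.4, 0.6, -0.9]
grip_width: 0.0141
gripper_force: 39.1
```

>>> jog_arm(
  hand=[0.01, 0.01, 0.01, 0.01, 0.01],
  travel=[
    [0.0225, 0.039, 0],
    [0.0225, 0.039, 0],
    [0.0225, 0.039, 0],
    [0.0225, 0.039, 0],
    [0.0225, 0.039, 0],
  ],
  yaw=[0, 0, 0, 0, 0],
)

```text
time_s: 15.92
position: [0.5795, 0.0509, 0.1322]
tool_rot: [[-0.969, 0.245, -0.003], [0.245, 0.969, 0.0], [0.003, -0.0, -1.0]]
ft_force: [0.3, -1.2, -0.4]
grip_width: 0.0142
gripper_force: 39.2
```

>>> jog_arm(
  hand=[0.01, 0.01, 0.01, 0.01, 0.01],
  travel=[
    [0.0225, 0.039, 0],
    [0.0225, 0.038, 0],
    [0, 0, -0.03],
    [0, 0, -0.03],
    [0, 0, 0],
  ],
  yaw=[0, 0, 0, 0, 0],
)

```text
time_s: 16.55
position: [0.6227, 0.1265, 0.0704]
tool_rot: [[-0.969, 0.245, -0.007], [0.245, 0.969, -0.0], [0.007, -0.002, -1.0]]
ft_force: [0.1, 0.6, -0.2]
grip_width: 0.0147
gripper_force: 39.2
```

```bash
python3 -c "
from h import *
wlook('p1',[(.622,.128,.005+.025),(.65,.128,.015),(.622,.156,.015),(.622,.1,.015),(.594,.128,.015)])"
```

```text
[0.6227 0.1265 0.0704]
(0.622, 0.128, 0.030000000000000002) [286.3 252. ]
(0.65, 0.128, 0.015) [296.9 281.6]
(0.622, 0.156, 0.015) [331.3 231.4]
(0.622, 0.1, 0.015) [242.1 252.3]
(0.594, 0.128, 0.015) [274.5 198.5]
```

View pics/p1.png

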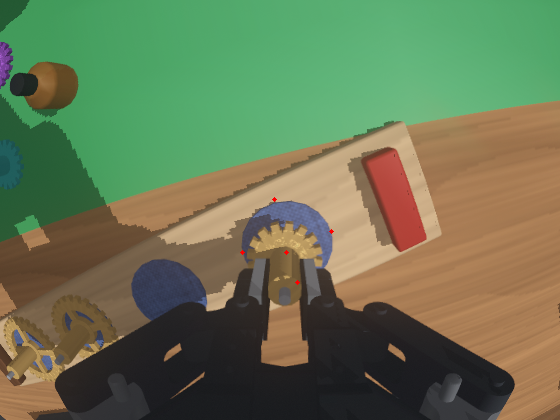

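Wheel_20 hangs level over pad 1 beside the red block (395,200), and the pad edges match the predicted points.

>>> jog_arm(
  hand=[0.01, 0.01, 0.01, 0.01, 0.01],
  travel=[
    [0.001, 0.001, -0.01],
    [0, 0, -0.01],
    [0, 0, 0],
    [0, 0, 0],
    [0, 0, 0],
  ],
  yaw=[0, 0, 0, 0, 0],
)

```text
time_s: 17.23
position: [0.6256, 0.1275, 0.0542]
tool_rot: [[-0.969, 0.245, 0.001], [0.245, 0.969, -0.0], [-0.001, 0.0, -1.0]]
ft_force: [-0.3, 0.2, -1.2]
grip_width: 0.0146
gripper_force: 39.2
```

>>> jog_arm(
  hand=[0.01, 0.01, 0.05, 0.05, 0.05],
  travel=[
    [0, 0, 0],
    [0, 0, 0],
    [0, 0, 0],
    [0, 0, 0],
    [0, 0, 0],
  ],
  yaw=[0, 0, 0, 0, 0],
)

```text
time_s: 17.85
position: [0.6254, 0.1275, 0.0539]
tool_rot: [[-0.969, 0.245, 0.0], [0.245, 0.969, 0.0], [-0.0, 0.0, -1.0]]
ft_force: [-0.2, 0.4, -0.5]
grip_width: 0.0501
gripper_force: 0.0
```

>>> jog_arm(
  hand=[0.05, 0.05, 0.05, 0.05, 0.05],
  travel=[
    [0, 0, 0],
    [0, 0, 0.03],
    [0, 0, 0.04],
    [0, 0, 0],
    [-0.03, 0.005, 0],
  ],
  yaw=[0, 0, 0, 0, 0],
)

```text
time_s: 18.48
position: [0.5959, 0.1321, 0.1232]
tool_rot: [[-0.969, 0.246, 0.001], [0.246, 0.969, -0.0], [-0.001, 0.0, -1.0]]
ft_force: [0.1, 1.1, -0.7]
grip_width: 0.0496
gripper_force: 0.0
```

>>> jog_arm(
  hand=[0.05, 0.05, 0.05, 0.05, 0.05],
  travel=[
    [-0.04, 0.006, 0],
    [-0.04, 0.006, 0],
    [-0.04, 0.006, 0],
    [-0.038, 0.005, 0],
    [0, 0, 0],
  ],
  yaw=[0, 0, 0, 0, 0],
)

```text
time_s: 19.1
position: [0.4349, 0.1558, 0.1234]
tool_rot: [[-0.97, 0.244, -0.003], [0.244, 0.97, -0.0], [0.002, -0.001, -1.0]]
ft_force: [0.9, -0.3, -0.7]
grip_width: 0.0499
gripper_force: 0.0
```

```bash
python3 -c "
from h import *
wlook('w26',[(.434,.155,.045),(.434,.155,.005),(.434,.181,.005),(.408,.155,.005),(.434,.129,.005)])"
```

```text
[0.4349 0.1558 0.1234]
(0.434, 0.155, 0.045) [282.5 229.5]
(0.434, 0.155, 0.005) [282.8 212.4]
(0.434, 0.181, 0.005) [314.9 204.7]
(0.408, 0.155, 0.005) [274.6 181. ]
(0.434, 0.129, 0.005) [251.2 220. ]
```

View pics/w26.png

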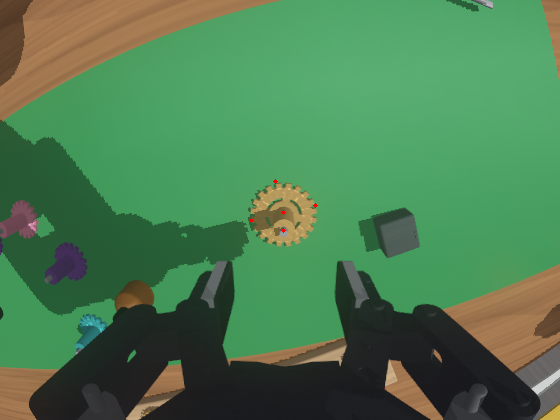

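Wheel_26 is at (283,214), within 1.5 mm of the estimate, so I descend.

>>> jog_arm(
  hand=[0.05, 0.05, 0.05, 0.05, 0.05],
  travel=[
    [-0.001, -0.0005, -0.03],
    [0, 0, -0.03],
    [0, 0, -0.03],
    [0, 0, 0],
    [0, 0, 0],
  ],
  yaw=[0, 0, 0, 0, 0],
)

```text
time_s: 19.77
position: [0.4374, 0.155, 0.0344]
tool_rot: [[-0.969, 0.245, 0.001], [0.245, 0.969, 0.0], [-0.001, 0.0, -1.0]]
ft_force: [-0.3, -0.3, -1.1]
grip_width: 0.05
gripper_force: 0.0
```

>>> jog_arm(
  hand=[0.01, 0.01, 0.01, 0.01, 0.01],
  travel=[
    [0, 0, 0],
    [0, 0, 0],
    [0, 0, 0],
    [0, 0, 0],
    [0, 0, 0],
  ],
  yaw=[0, 0, 0, 0, 0],
)

```text
time_s: 20.4
position: [0.4368, 0.1551, 0.0347]
tool_rot: [[-0.969, 0.245, 0.002], [0.245, 0.969, 0.0], [-0.002, 0.001, -1.0]]
ft_force: [-1.2, -0.1, 6.4]
grip_width: 0.014
gripper_force: 38.9
```

>>> jog_arm(
  hand=[0.01, 0.01, 0.01, 0.01, 0.01],
  travel=[
    [0, 0, 0.03],
    [0, 0, 0.035],
    [0, 0, 0.035],
    [0, 0, 0],
    [0, 0, 0],
  ],
  yaw=[0, 0, 0, 0, 0],
)

```text
time_s: 21.02
position: [0.436, 0.155, 0.1334]
tool_rot: [[-0.969, 0.245, -0.001], [0.245, 0.969, -0.0], [0.001, -0.0, -1.0]]
ft_force: [-0.1, -0.2, -1.1]
grip_width: 0.0143
gripper_force: 39.1
```

>>> jog_arm(
  hand=[0.01, 0.01, 0.01, 0.01, 0.01],
  travel=[
    [0.034, -0.019, 0],
    [0.034, -0.019, 0],
    [0.034, -0.019, 0],
    [0.034, -0.019, 0],
    [0.034, -0.019, 0],
  ],
  yaw=[0, 0, 0, 0, 0],
)

```text
time_s: 21.65
position: [0.6069, 0.0593, 0.1321]
tool_rot: [[-0.969, 0.245, -0.003], [0.245, 0.969, 0.0], [0.003, -0.0, -1.0]]
ft_force: [0.6, -0.0, -1.1]
grip_width: 0.0143
gripper_force: 39.1
```

>>> jog_arm(
  hand=[0.01, 0.01, 0.01, 0.01, 0.01],
  travel=[
    [0.034, -0.02, 0],
    [0, 0, 0],
    [0, 0, -0.03],
    [0, 0, -0.03],
    [0, 0, 0],
  ],
  yaw=[0, 0, 0, 0, 0],
)

```text
time_s: 22.28
position: [0.6383, 0.0406, 0.0709]
tool_rot: [[-0.97, 0.245, -0.007], [0.245, 0.97, 0.001], [0.007, -0.001, -1.0]]
ft_force: [0.1, -0.6, -0.4]
grip_width: 0.0144
gripper_force: 39.1
```

```bash
python3 -c "
from h import *
wlook('p2',[(.639,.0396,.03),(.639,.0676,.015),(.639,.0116,.015),(.622,.128,.06)])"
```

```text
[0.6383 0.0406 0.0709]
(0.639, 0.0396, 0.03) [282.6 254.7]
(0.639, 0.0676, 0.015) [327.6 234.1]
(0.639, 0.0116, 0.015) [239.  254.7]
(0.622, 0.128, 0.06) [450.9 204.1]
```

View pics/p2.png

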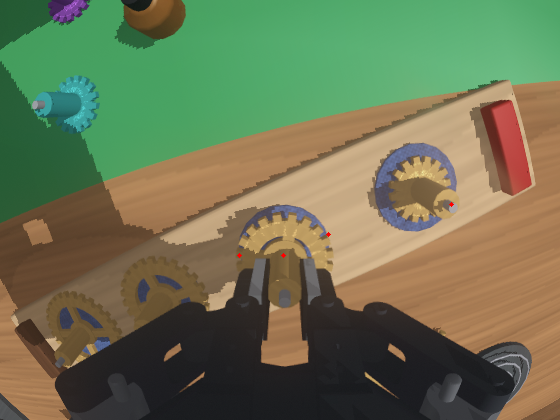

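Wheel_20 at (420,188) lies flat and nearly centred on its pad, and wheel_26 is level over pad 2.

>>> jog_arm(
  hand=[0.01, 0.01, 0.01, 0.01, 0.01],
  travel=[
    [-0.001, -0.001, -0.01],
    [0, 0, -0.012],
    [0, 0, -0.002],
    [0, 0, 0],
    [0, 0, 0],
  ],
  yaw=[0, 0, 0, 0, 0],
)

```text
time_s: 22.95
position: [0.6394, 0.039, 0.0498]
tool_rot: [[-0.969, 0.245, 0.0], [0.245, 0.969, 0.0], [-0.0, 0.0, -1.0]]
ft_force: [-0.3, 0.2, -0.4]
grip_width: 0.0143
gripper_force: 39.3
```

>>> jog_arm(
  hand=[0.01, 0.01, 0.05, 0.05, 0.05],
  travel=[
    [0, 0, 0],
    [0, 0, 0],
    [0, 0, 0],
    [0, 0, 0],
    [0, 0, 0],
  ],
  yaw=[0, 0, 0, 0, 0],
)

```text
time_s: 23.58
position: [0.6395, 0.039, 0.0498]
tool_rot: [[-0.969, 0.245, 0.0], [0.245, 0.969, -0.0], [-0.0, 0.0, -1.0]]
ft_force: [-1.4, 0.2, 0.6]
grip_width: 0.0504
gripper_force: 0.0
```

>>> jog_arm(
  hand=[0.05, 0.05, 0.05, 0.05, 0.05],
  travel=[
    [0, 0, 0],
    [0, 0, 0.03],
    [0, 0, 0.04],
    [0, 0, 0.03],
    [-0.04, 0, 0.03],
  ],
  yaw=[0, 0, 0, 0, 0],
)

```text
time_s: 24.2
position: [0.6001, 0.0387, 0.1804]
tool_rot: [[-0.969, 0.245, 0.001], [0.245, 0.969, -0.0], [-0.001, 0.0, -1.0]]
ft_force: [-0.8, -0.1, 0.9]
grip_width: 0.0502
gripper_force: 0.0
```

>>> jog_arm(
  hand=[0.05, 0.05, 0.05, 0.05, 0.05],
  travel=[
    [-0.05, 0.02, 0.03],
    [-0.05, 0.04, 0.02],
    [-0.05, 0.045, 0],
    [-0.03, 0.045, 0],
    [0, 0.04, 0],
  ],
  yaw=[0, 0, 0, 0, 0],
)

```text
time_s: 24.82
position: [0.4244, 0.2244, 0.2292]
tool_rot: [[-0.97, 0.245, 0.001], [0.245, 0.97, 0.0], [-0.001, 0.0, -1.0]]
ft_force: [1.6, -0.9, 1.0]
grip_width: 0.0502
gripper_force: 0.0
```

>>> jog_arm(
  hand=[0.05, 0.05, 0.05, 0.05, 0.05],
  travel=[
    [0, 0.04, 0],
    [0, 0.04, 0],
    [0, 0.03, 0],
    [0, 0, 0],
    [0, 0, 0],
  ],
  yaw=[0, 0, 0, 0, 0],
)

```text
time_s: 25.45
position: [0.4263, 0.3326, 0.2284]
tool_rot: [[-0.969, 0.245, -0.0], [0.245, 0.969, -0.0], [0.0, -0.0, -1.0]]
ft_force: [-0.2, -0.2, -0.5]
grip_width: 0.0504
gripper_force: 0.0
```

```bash
python3 - <<'E'
from h import *
im=np.ascontiguousarray(env.get_image('top')[:,:,::-1]);c=env.calibration('top');h=cv2.cvtColor(im,cv2.COLOR_BGR2HSV)
R=c['rotation']
k=im.copy()
for p,r in(((.622,.128),20),((.639,.0396),26),((.656,-.048),32),((.6735,-.136),38)):
    a=np.linspace(0,6.283,60);X=np.c_[p[0]+r/1e3*np.cos(a),p[1]+r/1e3*np.sin(a),np.full(60,.02)]
    q=(X-c['position'])@R;uv=np.c_[c['fx']*q[:,0]/q[:,2]+c['cx'],c['fy']*q[:,1]/q[:,2]+c['cy']]
    cv2.polylines(k,[np.int32((uv*16).round())],True,(0,0,255),1,cv2.LINE_AA,4)
cv2.imwrite('pics/end.png',np.hstack([cv2.resize(k[110:210,150:400],None,fx=3.2,fy=3.2)]))
m=h[190:345,50:490];print(env.observe()['position'])
E
```

```text
[0.42639057 0.33232521 0.22849214]
```

View pics/end.png

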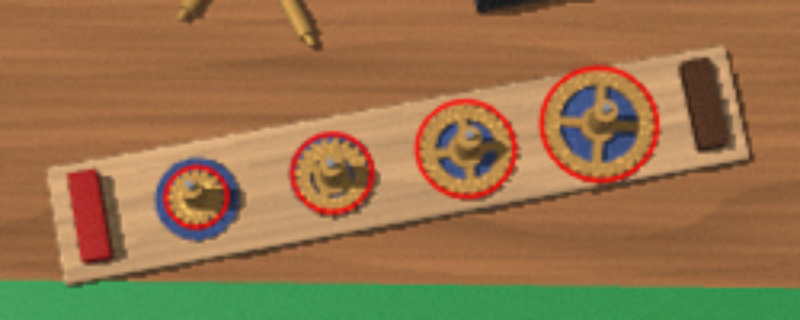

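All four wheels lie flat inside their expected outlines, smallest next to the red block, each centred within about 2 mm. The bottle was not touched, so I hand in the job.

```bash
python3 -c "
from rig import env
print(env.close_job())"
```

```text
the job is handed in; nothing more can be done
None
```

The four brass wheels lie flat on the blue pads in order of size, smallest next to the red block. In the last top view each was centred within about 2 mm. All are released, the oil bottle was never approached or touched, and the job was handed in after about 26 s; the hand-in gave no verdict.

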